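# Park the rolling pin in the rest groove of the pastry board

### The arm

A 6-joint arm with a two-finger parallel gripper is mounted at the origin on a cart in front of the work surface, level with it; the furniture and walls round the work are solid. World frame = base frame: x ahead of the robot, y to its left, z up, the work surface at z = 0. Lengths are in mm, angles in rad, forces in N, time in s.
With the tool pointing down it reaches from about 300 to 775 mm from the base axis. Payload 14.6 kg.
Tool frame: the origin (TCP) lies midway between the tips of the shut fingers; the grasp point (between the pads) lies manip.tcp_to_grasp behind it (manip.tcp_to_grasp is the distance from the TCP to the grasp point, in mm); x points along the fingers, z is the direction in which the jaws open and shut, and the axes are right-handed (so a half turn about x gives the same grasp; the last joint's range is limited). The gripper opens to 94 mm and grips with 3 to 60 N. Pads are 16 mm wide; open, the fingers measure 119 mm over their backs; the gripper's body (75 mm by 177 mm) begins 78 mm behind the grasp point.
Start: joints at [1.18, 0.3, 1.521, -0, 1.321, -0.067], TCP at [174.991, 521.409, 205.446] pointing down, gripper open.
Joint ranges: [-3.03, 3.03], [-0.79, 2.21], [0.23, 2.52], [-1.04, 4.18], [0, 3.07], [-2.55, 2.55]. Speed limits (rad/s): [2.22, 2.22, 2.57, 3.14, 3.14, 3.14].

### API

Orientations are given as [roll, pitch, yaw] about the fixed x, y, z axes, in that order (R = Rz(yaw) Ry(pitch) Rx(roll)).
In Python, from cell import manip gives the robot as it stands.
- The arm moves only by the shell command python3 -m jog 'ROWS' [FORCE]. ROWS is JSON, a list of rows, each an object of numbers: "grip": the opening, from 0 (shut) to 1 (fully open); "tx", "ty", "tz": the shift along the tool's x, y, z in units of 40 mm (1.0 is 40 mm); "turn": the turn about the tool's x in units of 6 degrees (1.0 is 6 degrees). In form: [{"grip": .., "tx": .., "ty": .., "tz": .., "turn": ..}, ...]. A call has 1 to 12 rows; each row is the pose to reach, as a shift and turn from the pose commanded when the call began, along the tool's axes at that moment; what a row does not reach only later rows make up. A row lasts 1/12 s, in which the tool goes at most 41.7 mm and 7.16 degrees, less where a joint would pass 70% of its speed; a pose out of reach is approached as far as the arm can. A call with a gripper value outside its range is refused whole. The fingers move at their own pace and stop on an object; FORCE is the grip in N (left out, the last holds). Time passes only in rows, so rows that repeat a pose let the fingers close. It gives the time, the measured TCP pose, the force and the opening at its end, in the units of the state.
- manip.read_state(): the state, without advancing time (a new reading comes with each control period).
- manip.camera(name): name is "scene" or "top" or "wrist"; returns a dict with "image" (420x560x3 uint8, red, green, blue), "fx", "fy", "cx", "cy" (pixels), "k1" (the pictures are not rectified: a ray, as slopes to the right and down, at radius r is drawn at 1 + k1 r^2 times it, then the intrinsics apply), "eye" and "attitude" of the camera in the world. Camera axes: x right, y up, looking along -z (the intrinsics and any distortion apply to the point x, -y, -z); pixel columns grow to the right and rows downward; lengths in mm; the calibration is good to about 2 mm. A picture is of the moment at which its call begins. There is no depth.
- manip.sign_off(): hands the job in, once; it reports no verdict.
The state is a dict: "clock": time; "joints": joint angles; "qd": joint speeds; "effort": joint torques, N m; "eef_pos": TCP position; "eef_rot": TCP orientation; "wrist_force": force on the tool from outside, world axes, zero at the start; "moment": the same for the moment, N m; "finger_gap": finger opening in mm.
Only numpy, scipy, OpenCV 4.12 (cv2) and the standard library are available. Lean on these libraries where they do the work, as an engineer would, in place of code of your own. Each camera call takes 0.05 s, during which the arm holds its last target. There are 200 camera calls.

### The job

Baking is done: clear the pastry board by rolling the wooden rolling pin along it to the left until it drops into the rest groove, marked by a dark line, near the board's left end, and lies still in it along its whole length; set the pin square to the groove first if it lies askew. Push it with the fingertips or the outside of the fingers so that it rolls over and over; never lift it, and do not let it run off the board. Leave the tall flour shaker, the biscuit cutter and the mug where they stand.

Things in the scene. Friction and masses are not known exactly. Their poses are not given: they have to be found in the camera images.
- rolling_pin: Wooden rolling pin, loose, 0.25-0.4 kg, on the board 110-200 mm right of the groove, skewed by up to 0.2 rad. Barrel 48 mm in diameter, 200 mm long; handles 27 mm thick, 45 mm long. Origin: its centre; x runs along it, y and z turn as it rolls. After a slow push it soon stops. Pushed at one end it rolls on without turning; to turn it, push opposite sides of its two halves opposite ways.
- rest_groove (a point): Middle of the rest groove, level with the board's top. The groove is 30 mm wide, 10 mm deep, upright walls, a 3 mm dark line along its floor; it runs across the whole board along this point's x. Its y points square across it to the board's left end, 60 mm away. Pin centre over board top: 24 mm on the flat, 19 mm in the groove, where a push of about 2 N would roll it out again.
- pastry_board: Light wooden board, fixed in place, 280 mm (its x, away from the robot) by 380 mm (its y, to the left), top face 20 mm above the worktop; turned by up to 0.12 rad. Origin: centre of its underside. The rest groove lies 130 mm from its middle towards +y. Thin dark inlaid measuring lines every 50 mm are flat and no obstacle.
- flour_shaker: Tall white shaker with a wooden top, 56 mm in diameter, 129 mm high, standing to the right of the board. Origin: centre of its foot. To be left alone.
- biscuit_cutter: Round steel biscuit cutter, an open ring 73 mm in diameter over its rim and 38 mm high, standing to the right of the board. Origin: centre of its foot. To be left alone.
- mug: White mug, reddish-brown inside, 87 mm in diameter, 90 mm high, standing behind the board on a round wooden coaster. Origin: centre of its foot. To be left alone.

How it is judged (in metres and radians):
On the way, in this order (a step that is already met when the one before it is completed fails the run):
1. the pin has rolled over by at least a third of a turn (rolled, not merely skidded along) (angle between rolling_pin's own z axis and vertical above 2.1 rad).
2. the pin lies in the groove (y of rolling_pin in the frame of rest_groove between -0.006 and 0.006 m and z of rolling_pin in the frame of rest_groove below 0.0205 m and angle between the x axis of rolling_pin and the x axis of rest_groove, either way round below 0.04 rad), for 0.2 s.
At the end, for the whole second after the job is handed in: The pin is at rest in the groove: axis within 6 mm of the groove's middle and 0.04 rad of its direction, centre less than 20.5 mm above the board's top and within 40 mm of the middle of the board's width. It rolled at least a third of a turn. Shaker, cutter and mug moved less than 20 mm (all of step 2 and x of rolling_pin in the frame of rest_groove between -0.04 and 0.04 m and linear speed of rolling_pin below 0.02 m/s and distance of each of flour_shaker, biscuit_cutter, mug from where it was at the start of the episode below 0.02 m); the robot touches nothing.
It fails at once if the pin is lifted: its centre more than 36 mm above the board's top (12 mm higher than it lies) (z of rolling_pin in the frame of rest_groove above 0.036 m).
It fails at once if the pin runs off the board or hangs over its edge: its centre lower than 12 mm above the board's top (z of rolling_pin in the frame of rest_groove below 0.012 m).
It fails at once if a bystander (flour shaker, biscuit cutter, mug) is shifted by more than 20 mm (distance of any of flour_shaker, biscuit_cutter, mug from where it was at the start of the episode above 0.02 m).
It also fails if it takes over 64 s, if anything falls off the work surface, if the arm or the gripper's body presses on something with over 40 N, if the wrist force passes 120 N, or if a joint passes its speed limit or range.

## Working session

There is one attempt and no reset: what is moved stays moved. The work goes in short steps, Python scripts to look and compute and a shell command to move; the robot and the scene stay as the last step left them, time stands still between calls to the robot, and variables do not carry over. Pictures are saved under pics/ and viewed, about 8 in all and at most 12, crops included, and the job is handed in when it is done.

```bash
mkdir -p pics; ls
cat > h.py <<'E'
import numpy as np, cv2
from cell import manip
from scipy.spatial.transform import Rotation as R
def att(c):
    a=np.array(c["attitude"],float)
    return a if a.shape==(3,3) else R.from_euler('xyz',a).as_matrix()
def ray(c,u,v):
    p=np.array([[[u,v]]],float)
    K=np.array([[c["fx"],0,c["cx"]],[0,c["fy"],c["cy"]],[0,0,1.]])
    x,y=cv2.undistortPoints(p,K,np.array([c["k1"],0,0,0.]))[0,0]
    return np.array(c["eye"]),att(c)@np.array([x,-y,-1])
def on(c,u,v,z):
    e,d=ray(c,u,v); return (e+d*(z-e[2])/d[2])[:2]
def save(c,n): cv2.imwrite(n,c["image"][:,:,::-1])
E
python3 - <<'E'
from h import *
s=manip.read_state(); print(s, manip.tcp_to_grasp)
for n in("top","scene"):
    c=manip.camera(n); save(c,f"pics/{n}0.png"); print({k:c[k] for k in c if k!="image"})
    np.save(f"{n}0.npy",c,allow_pickle=True)
E
```

```text
pics
{'clock': 0.0, 'joints': array([ 1.18039705e+00,  3.00493457e-01,  1.52159861e+00,  6.65715061e-06,
        1.32071600e+00, -6.65894481e-02]), 'qd': array([ 9.49176628e-04,  6.82426594e-05,  1.65732562e-03,  2.65700815e-04,
        8.03922563e-04, -2.99572322e-04]), 'effort': array([ 1.69589268e-03, -5.31794500e+01, -3.52741814e+01,  7.09352433e-02,
        2.43516272e-02, -1.14647382e-04]), 'eef_pos': array([174.89007212, 521.163042  , 204.86666123]), 'eef_rot': array([ 3.06969799,  1.5695809 , -1.96650247]), 'wrist_force': array([-0.05334599, -0.29160143, -0.99090484]), 'moment': array([ 0.02159485,  0.07358357, -0.07955687]), 'finger_gap': 93.85771078727845} 18.8
{'fx': 402.33826624304174, 'fy': 402.33826624304174, 'cx': 275.3266637874798, 'cy': 213.43711476596047, 'k1': -0.1200452455060167, 'eye': array([512.71661873, -69.89097991, 933.29790063]), 'attitude': array([ 0.1112425 , -0.03987905, -1.5579642 ])}
{'fx': 388.9773758724022, 'fy': 388.9773758724022, 'cx': 277.90168632768894, 'cy': 210.56778724558328, 'k1': -0.03774196159468827, 'eye': array([309.15581615, 572.83794787, 667.38986448]), 'attitude': array([ 0.88262118, -0.0067687 , -2.70844603])}
```

View pics/top0.png

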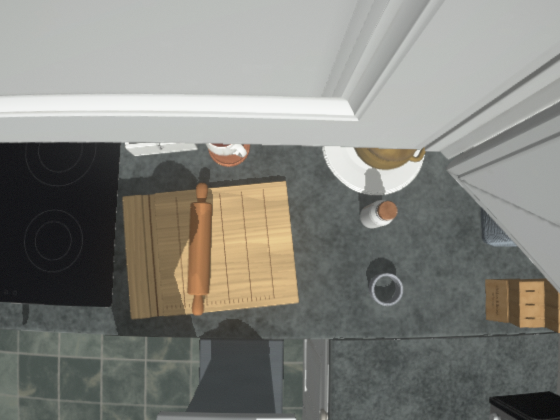

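View pics/scene0.png

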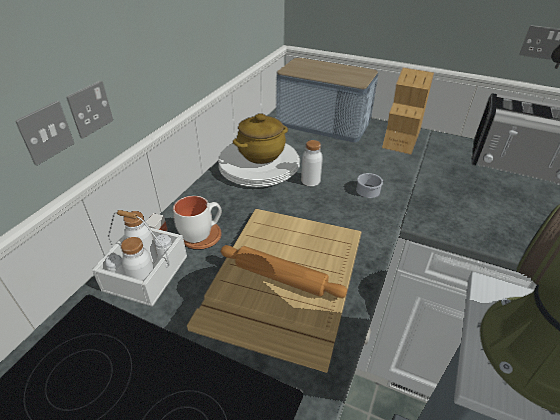

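The top view shows the board with corners near (124,195), (286,182), (298,302), (131,318), the groove near column 152 and the pin from about (203,186) to (198,312), slightly askew. The mug is at (228,150), the shaker at (378,214) and the cutter at (387,290). Next I measure them.

```bash
cat >> h.py <<'E'
def pin(c,dbg=None,box=None):
    im=c["image"]; hsv=cv2.cvtColor(im,cv2.COLOR_RGB2HSV)
    m=((hsv[...,0]<16)&(hsv[...,1]>135)&(hsv[...,2]>50)).astype(np.uint8)*255
    m=cv2.morphologyEx(m,cv2.MORPH_CLOSE,np.ones((3,3)));m=cv2.morphologyEx(m,cv2.MORPH_OPEN,np.ones((3,3)))
    if box: z=np.zeros_like(m);x0,y0,x1,y1=box;z[y0:y1,x0:x1]=m[y0:y1,x0:x1];m=z
    cs,_=cv2.findContours(m,cv2.RETR_EXTERNAL,cv2.CHAIN_APPROX_NONE)
    k=max(cs,key=cv2.contourArea)[:,0].astype(float)
    if dbg: o=im[:,:,::-1].copy(); cv2.drawContours(o,[k.astype(int)[:,None]],-1,(255,0,0),1); cv2.imwrite(dbg,cv2.resize(o[150:340,100:320],None,fx=3.2,fy=3.0))
    return k
E
python3 - <<'E'
from h import *
c=np.load("top0.npy",allow_pickle=True).item()
k=pin(c,"pics/dbg0.png",(110,160,300,330))
P=np.array([on(c,u,v,44) for u,v in k])
(r)=cv2.minAreaRect(P.astype(np.float32)); print("pin",r, cv2.boxPoints(r).round(0).tolist())
for u,v in[(124,195),(286,182),(298,302),(131,318)]: print(on(c,u,v,20).round(1))
# dark groove line: per row darkest column around 152
g=cv2.cvtColor(c["image"],cv2.COLOR_RGB2GRAY).astype(int)
for v in range(200,316,12): print(v,g[v,140:170].tolist())
for n,u,v,z in[("mug",222,148,50),("shaker",372,219,0),("cutter",387,291,38)]: print(n,on(c,u,v,z))
E
```

```text
pin ((460.0154724121094, 65.28669738769531), (54.37801742553711, 26.25086212158203), 1.541892647743225) [[432.0, 78.0], [433.0, 51.0], [488.0, 53.0], [487.0, 79.0]]
[652.  244.4]
[ 688.8 -128.8]
[ 415.7 -158.6]
[373.6 216. ]
200 [108, 96, 88, 102, 109, 108, 107, 106, 87, 76, 94, 102, 103, 102, 102, 105, 106, 107, 107, 108, 108, 106, 109, 109, 109, 108, 108, 107, 107, 107]
212 [109, 106, 94, 93, 108, 109, 108, 106, 105, 82, 76, 97, 104, 104, 102, 100, 105, 107, 107, 108, 107, 108, 109, 108, 110, 108, 107, 108, 107, 107]
224 [109, 108, 104, 92, 95, 107, 108, 108, 107, 99, 76, 80, 102, 106, 107, 107, 105, 112, 111, 111, 111, 112, 110, 111, 112, 111, 112, 111, 112, 112]
236 [106, 107, 109, 101, 89, 96, 108, 110, 108, 109, 100, 75, 89, 103, 109, 108, 108, 107, 111, 111, 111, 111, 111, 111, 111, 109, 110, 109, 108, 108]
248 [105, 106, 108, 108, 98, 85, 99, 107, 108, 108, 107, 93, 69, 88, 105, 108, 111, 112, 109, 113, 113, 114, 115, 115, 114, 115, 114, 113, 114, 115]
260 [106, 106, 108, 110, 109, 96, 85, 98, 107, 109, 108, 107, 92, 70, 89, 105, 109, 112, 113, 110, 108, 107, 106, 108, 107, 108, 109, 111, 108, 112]
272 [109, 109, 108, 109, 111, 109, 92, 84, 102, 105, 104, 106, 105, 91, 68, 87, 105, 110, 112, 109, 105, 105, 105, 106, 107, 106, 107, 107, 107, 107]
284 [107, 106, 106, 109, 109, 110, 110, 95, 83, 105, 105, 106, 106, 104, 92, 69, 88, 105, 110, 109, 104, 105, 110, 108, 106, 106, 107, 108, 109, 109]
296 [113, 111, 109, 109, 108, 110, 110, 109, 94, 84, 104, 103, 105, 104, 104, 94, 68, 87, 105, 108, 109, 104, 102, 105, 106, 104, 104, 103, 104, 103]
308 [113, 114, 111, 108, 107, 110, 110, 111, 107, 94, 87, 100, 101, 102, 102, 102, 87, 62, 88, 102, 106, 108, 104, 100, 106, 106, 98, 96, 106, 108]
mug [758.08370737  18.19634012]
shaker [ 608.21253221 -335.40970866]
cutter [ 442.07344677 -357.92062185]
```

View pics/dbg0.png

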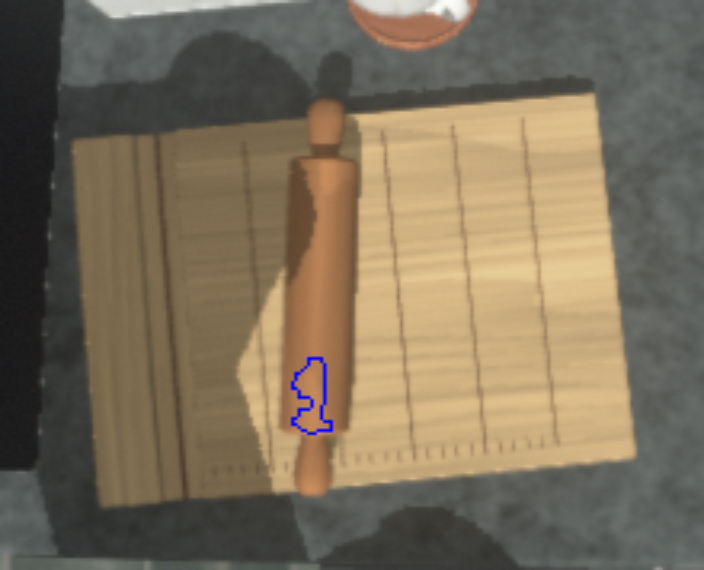

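The overlay shows that the hue threshold misses most of the pin. The pin's axis runs from pixel (202,183) to (198,315), and the groove line runs down columns 149 to 157. I'll use a relative colour mask instead.

```bash
cat >> h.py <<'E'
def pinmask(c,box,thr):
    im=c["image"].astype(float); x0,y0,x1,y1=box
    q=im[...,0]/(im[...,1]+1)
    m=np.zeros(q.shape,np.uint8); m[y0:y1,x0:x1]=(q[y0:y1,x0:x1]>thr)*255
    m=cv2.morphologyEx(m,cv2.MORPH_OPEN,np.ones((3,3)))
    cs,_=cv2.findContours(m,cv2.RETR_EXTERNAL,cv2.CHAIN_APPROX_NONE)
    return max(cs,key=cv2.contourArea)[:,0].astype(float)
def groove(c):
    g=cv2.cvtColor(c["image"],cv2.COLOR_RGB2GRAY).astype(float)
    pts=[]
    for v in range(200,312,4):
        u0=149+(v-200)*8/108; a=int(round(u0))-3; w=np.clip(98-g[v,a:a+7],0,None)
        if w.sum()>0: pts.append(on(c,(w*np.arange(a,a+7)).sum()/w.sum(),v,10))
    vx,vy,x,y=cv2.fitLine(np.array(pts,np.float32),cv2.DIST_HUBER,0,.01,.01).ravel()
    if vx<0: vx,vy=-vx,-vy
    return np.array([x,y]),np.array([vx,vy])
E
python3 - <<'E'
from h import *
c=np.load("top0.npy",allow_pickle=True).item()
im=c["image"].astype(float); q=im[...,0]/(im[...,1]+1)
for v in(195,215,250,285,305): print(v,q[v,185:218].round(2).tolist())
k=pinmask(c,(170,175,230,325),1.5)
print(k.min(0),k.max(0))
P=np.array([on(c,u,v,44) for u,v in k],np.float32); print("pin",cv2.minAreaRect(P))
d,gd=groove(c); print("groove",d,gd,np.arctan2(gd[1],gd[0]))
for u,v in[(202.2,182.7),(197.8,315),(201,203),(198.5,293)]: print(on(c,u,v,44))
E
```

```text
195 [1.15, 1.16, 1.17, 1.17, 1.15, 1.16, 1.15, 1.17, 1.16, 1.16, 1.15, 1.28, 1.39, 1.39, 1.4, 1.4, 1.4, 1.4, 1.41, 1.4, 1.38, 1.36, 1.22, 1.17, 1.17, 1.17, 1.16, 1.17, 1.17, 1.16, 1.16, 1.17, 1.16]
215 [1.17, 1.17, 1.17, 1.17, 1.19, 1.29, 1.35, 1.35, 1.36, 1.36, 1.35, 1.35, 1.37, 1.41, 1.42, 1.41, 1.42, 1.4, 1.4, 1.4, 1.4, 1.38, 1.38, 1.38, 1.38, 1.35, 1.31, 1.17, 1.18, 1.17, 1.17, 1.17, 1.17]
250 [1.17, 1.16, 1.18, 1.21, 1.33, 1.4, 1.41, 1.41, 1.41, 1.42, 1.4, 1.41, 1.41, 1.42, 1.42, 1.42, 1.4, 1.4, 1.39, 1.38, 1.38, 1.37, 1.38, 1.34, 1.36, 1.21, 1.17, 1.17, 1.17, 1.16, 1.16, 1.17, 1.17]
285 [1.17, 1.17, 1.21, 1.35, 1.41, 1.41, 1.4, 1.41, 1.41, 1.4, 1.42, 1.41, 1.42, 1.4, 1.4, 1.41, 1.4, 1.39, 1.39, 1.4, 1.41, 1.39, 1.38, 1.33, 1.22, 1.18, 1.17, 1.17, 1.16, 1.17, 1.16, 1.17, 1.17]
305 [1.19, 1.17, 1.17, 1.17, 1.21, 1.18, 1.19, 1.31, 1.4, 1.41, 1.41, 1.4, 1.39, 1.41, 1.39, 1.4, 1.39, 1.37, 1.26, 1.18, 1.17, 1.17, 1.18, 1.17, 1.16, 1.17, 1.18, 1.18, 1.16, 1.17, 1.16, 1.17, 1.18]Traceback (most recent call last):
  File "<stdin>", line 5, in <module>
  File "h.py", line 30, in pinmask
    return max(cs,key=cv2.contourArea)[:,0].astype(float)
           ~~~^^^^^^^^^^^^^^^^^^^^^^^^
ValueError: max() iterable argument is empty
```

```bash
cat >> h.py <<'E'
def pinpose(c,box=(105,175,240,330),z=44):
    k=pinmask(c,box,1.27)
    r=cv2.minAreaRect(np.array([on(c,u,v,z) for u,v in k],np.float32))
    b=cv2.boxPoints(r); e=[b[1]-b[0],b[2]-b[1]]; d=max(e,key=np.linalg.norm); d=d/np.linalg.norm(d)
    if d[0]<0:d=-d
    return np.array(r[0]),d,r[1]
E
python3 - <<'E'
from h import *
c=np.load("top0.npy",allow_pickle=True).item()
p,pd,sz=pinpose(c); g,gd=groove(c)
print("pin",p,np.arctan2(pd[1],pd[0]),sz); print("groove",g,gd,np.arctan2(gd[1],gd[0]))
n=np.array([-gd[1],gd[0]]); print("offset along",(p-g)@gd,"across",(p-g)@n)
M=np.array([[652,244.4],[688.8,-128.8],[415.7,-158.6],[373.6,216]]).mean(0); print("board mid",M,"groove mid",M+130*n,(M+130*n-g)@n)
s=manip.read_state(); print(R.from_euler('xyz',s["eef_rot"]).as_matrix().round(3))
E
```

```text
pin [533.90625     62.35138702] -0.0046939566 (46.82481384277344, 289.00244140625)
groove [502.16986 172.27235] [0.9933252  0.11534785] 0.115605175
offset along 18.845407347010337 across -112.847987928983
board mid [532.525  43.25 ] groove mid [517.52977982 172.38227844] -1.6625429985119669
[[-0.    -0.948  0.318]
 [-0.001  0.318  0.948]
 [-1.     0.    -0.001]]
```

Results so far:

| Item | Position (mm) | Yaw (rad) |
|---|---|---|
| Pin centre | (534, 62) | −0.005 |
| Groove line, through | (502, 172) | +0.116 |

The pin needs about +0.12 rad anticlockwise, then roughly 113 mm of rolling. I'll straddle it with the open fingers and turn the wrist to push its two halves opposite ways.

```bash
python3 -m jog '[{"grip":1,"tx":0,"ty":-3,"tz":-2,"turn":1},{"grip":1,"tx":0,"ty":-3,"tz":-2,"turn":3},{"grip":1,"tx":0,"ty":-6,"tz":-4,"turn":5},{"grip":1,"tx":0,"ty":-9,"tz":-6,"turn":7},{"grip":1,"tx":0,"ty":-12.2,"tz":-8.1,"turn":8},{"grip":1,"tx":0,"ty":-12.2,"tz":-8.1,"turn":9},{"grip":1,"tx":0,"ty":-12.2,"tz":-8.1,"turn":10},{"grip":1,"tx":0,"ty":-12.2,"tz":-8.1,"turn":11},{"grip":1,"tx":0,"ty":-12.2,"tz":-8.1,"turn":12},{"grip":1,"tx":0,"ty":-12.2,"tz":-8.1,"turn":13},{"grip":1,"tx":0,"ty":-12.2,"tz":-8.1,"turn":14},{"grip":1,"tx":0,"ty":-12.2,"tz":-8.1,"turn":14}]'
cat > st.py <<'E'
from h import *
s=manip.read_state(); M=R.from_euler('xyz',s["eef_rot"]).as_matrix()
T=np.array([534,62.])
import sys
if len(sys.argv)>2: T=np.array([float(sys.argv[1]),float(sys.argv[2])])
d=np.r_[T,0]-s["eef_pos"]; d[2]=0
print(s["clock"],s["eef_pos"].round(1),"jaw yaw",np.degrees(np.arctan2(M[1,2],M[0,2])).round(1),"j6",s["joints"][5].round(2),"F",s["wrist_force"].round(1)); print("ty",(d@M[:,1]/40).round(2),"tz",(d@M[:,2]/40).round(2))
E
python3 st.py
```

```text
clock: 1.1
eef_pos: [482.6, 124.6, 205.3]
eef_rot: [-2.819, 1.571, -3.045]
wrist_force: [0.3, 0.7, -0.3]
finger_gap: 94.6
1.1 [482.6 124.6 205.3] jaw yaw -12.9 j6 0.4 F [ 0.3  0.7 -0.3]
ty -1.24 tz 1.6
```

```bash
python3 -m jog '[{"grip":1,"tx":0,"ty":-0.6,"tz":0.8,"turn":1},{"grip":1,"tx":0,"ty":-1.24,"tz":1.6,"turn":2.2},{"grip":1,"tx":0,"ty":-1.24,"tz":1.6,"turn":3.3},{"grip":1,"tx":0.5,"ty":-1.24,"tz":1.6,"turn":4.5},{"grip":1,"tx":1,"ty":-1.24,"tz":1.6,"turn":5.6},{"grip":1,"tx":1.5,"ty":-1.24,"tz":1.6,"turn":6.8},{"grip":1,"tx":2,"ty":-1.24,"tz":1.6,"turn":8},{"grip":1,"tx":2.4,"ty":-1.24,"tz":1.6,"turn":9.2},{"grip":1,"tx":2.4,"ty":-1.24,"tz":1.6,"turn":10.3},{"grip":1,"tx":2.4,"ty":-1.24,"tz":1.6,"turn":10.3},{"grip":1,"tx":2.4,"ty":-1.24,"tz":1.6,"turn":10.3}]'; python3 st.py
python3 - <<'E'
from h import *
c=manip.camera("wrist"); save(c,"pics/wrist1.png")
E
```

```text
clock: 2.02
eef_pos: [533.6, 64.3, 109.5]
eef_rot: [-1.69, 1.571, -2.983]
wrist_force: [0.1, 0.4, 0.1]
finger_gap: 94.1
2.0167 [533.6  64.3 109.5] jaw yaw -74.1 j6 1.35 F [0.1 0.4 0.1]
ty -0.01 tz 0.06
```

View pics/wrist1.png

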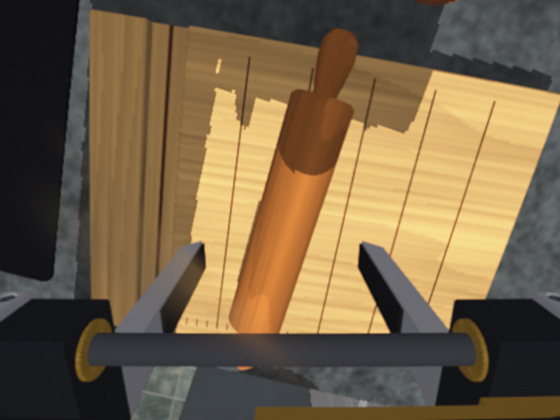

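The wrist view shows the pin lying between the open fingers (tips near columns 200 and 362, pin near 285 at row 250). I'll descend beside it and twist anticlockwise.

```bash
python3 -m jog '[{"grip":1,"tx":0.5,"ty":0,"tz":0,"turn":0},{"grip":1,"tx":1.1,"ty":0,"tz":0,"turn":0},{"grip":1,"tx":1.6,"ty":0,"tz":0,"turn":0},{"grip":1,"tx":1.95,"ty":0,"tz":0,"turn":0},{"grip":1,"tx":1.95,"ty":0,"tz":0,"turn":-1},{"grip":1,"tx":1.95,"ty":0,"tz":0,"turn":-2},{"grip":1,"tx":1.95,"ty":0,"tz":0,"turn":-3},{"grip":1,"tx":1.95,"ty":0,"tz":0,"turn":-4},{"grip":1,"tx":1.95,"ty":0,"tz":0,"turn":-5},{"grip":1,"tx":1.95,"ty":0,"tz":0,"turn":-5},{"grip":1,"tx":1.95,"ty":0,"tz":0,"turn":-5}]'; python3 st.py
cat > look.py <<'E'
from h import *
import sys
c=manip.camera("top"); save(c,f"pics/{sys.argv[1]}.png")
c2=manip.camera("wrist"); save(c2,f"pics/{sys.argv[1]}w.png")
im=c["image"][150:340,100:320,::-1]; cv2.imwrite(f"pics/{sys.argv[1]}c.png",np.hstack([cv2.resize(im,(440,380)),cv2.resize(c2["image"][:,:,::-1],(360,380))]))
E
python3 look.py l2
```

```text
clock: 2.98
eef_pos: [533.8, 64.3, 31.9]
eef_rot: [0.87, 1.57, 0.095]
wrist_force: [-0.5, 0.6, -0.3]
finger_gap: 94.3
2.9833 [533.8  64.3  31.9] jaw yaw -44.4 j6 0.83 F [-0.5  0.6 -0.3]
ty -0.04 tz 0.04
```

View pics/l2c.png

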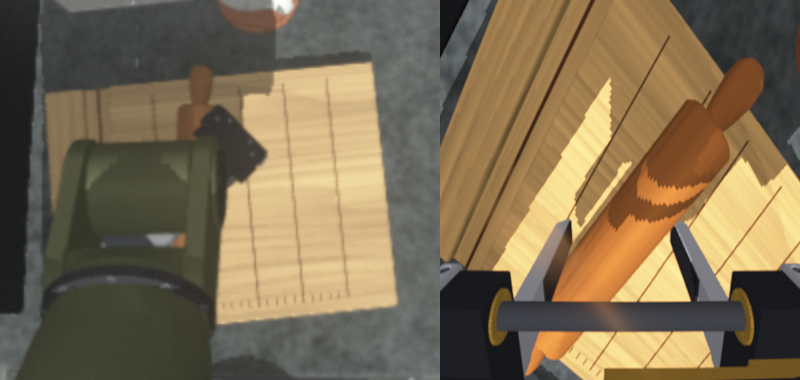

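The combined picture shows the fingers about to touch the pin on opposite sides. The wrist camera sees the far half of the pin and the board lines. Continuing the twist slowly.

```bash
python3 -m jog '[{"grip":1,"tx":0,"ty":0,"tz":0,"turn":-0.3},{"grip":1,"tx":0,"ty":0,"tz":0,"turn":-0.6},{"grip":1,"tx":0,"ty":0,"tz":0,"turn":-0.9},{"grip":1,"tx":0,"ty":0,"tz":0,"turn":-1.2},{"grip":1,"tx":0,"ty":0,"tz":0,"turn":-1.5},{"grip":1,"tx":0,"ty":0,"tz":0,"turn":-1.8},{"grip":1,"tx":0,"ty":0,"tz":0,"turn":-1.8},{"grip":1,"tx":0,"ty":0,"tz":0,"turn":-1.8}]'; python3 st.py;python3 look.py l3
```

```text
clock: 3.75
eef_pos: [533.6, 64.3, 31.5]
eef_rot: [0.497, 1.571, -0.091]
wrist_force: [-0.4, -0.6, -0.1]
finger_gap: 93.9
3.75 [533.6  64.3  31.5] jaw yaw -33.7 j6 0.64 F [-0.4 -0.6 -0.1]
ty -0.04 tz 0.04
```

View pics/l3w.png

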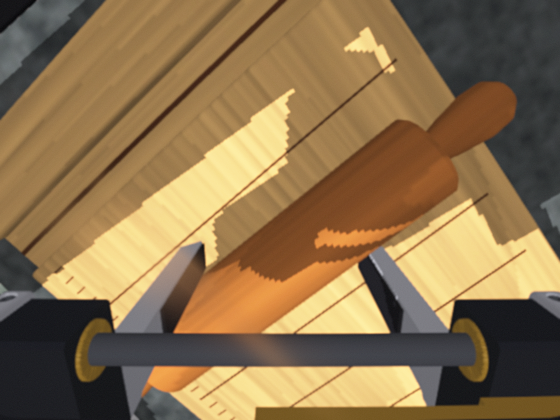

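The wrist view shows the pin nearly parallel to the measuring lines and the groove line. The pin's direction follows exactly from the tangent planes through its two silhouette edges, so I'll measure the skew that way.

```bash
cat > skew.py <<'E'
from h import *
# usage: skew(c, columns for upper edge, columns for lower edge)
def edges(c,thr=1.27):
    im=c["image"].astype(float); q=cv2.GaussianBlur(im[...,0]/(im[...,1]+1),(3,3),0)
    m=(q>thr).astype(np.uint8); m[330:]=0
    n,l,s,_=cv2.connectedComponentsWithStats(m); return l==1+np.argmax(s[1:,4])
def plane(c,pts):
    D=np.array([ray(c,u,v)[1] for u,v in pts]); D/=np.linalg.norm(D,axis=1)[:,None]
    for _ in range(3):
        n=np.linalg.svd(D)[2][2]; r=abs(D@n); D=D[r<=np.percentile(r,85)]
    return n,abs(D@n).max()
def skew(c,cu,cl):
    m=edges(c)
    up=[(u,np.argmax(m[:,u])) for u in range(*cu,3)]; lo=[(u,m.shape[0]-1-np.argmax(m[::-1,u])) for u in range(*cl,3)]
    n1,r1=plane(c,up); n2,r2=plane(c,lo); a=np.cross(n1,n2); a/=np.linalg.norm(a); a=a if a[0]>0 else -a
    # axis centre: line at bisector plane, at height 44
    e=np.array(c["eye"]); n1=n1 if n1[1]>0 else -n1; n2=n2 if n2[1]>0 else -n2
    b=n1+n2; b/=np.linalg.norm(b)  # bisecting plane normal
    x=533; y=e[1]-(b[0]*(x-e[0])+b[2]*(44-e[2]))/b[1]
    print("yaw",np.arctan2(a[1],a[0]).round(4),"tilt",a[2].round(3),"axis at x=533: y",y.round(1),"res",r1.round(4),r2.round(4),up[::15],lo[::15])
E
python3 - <<'E'
from skew import *
c=manip.camera("wrist"); skew(c,(230,385),(310,440))
E
```

```text
yaw 0.1234 tilt 0.057 axis at x=533: y 65.2 res 0.0011 0.0015 [(230, np.int64(246)), (275, np.int64(212)), (320, np.int64(178)), (365, np.int64(142))] [(310, np.int64(296)), (355, np.int64(264)), (400, np.int64(233))]
```

```bash
python3 -m jog '[{"grip":1,"tx":0,"ty":0,"tz":0,"turn":0.5},{"grip":1,"tx":0,"ty":0,"tz":0,"turn":1.5},{"grip":1,"tx":0,"ty":0,"tz":0,"turn":2.6},{"grip":1,"tx":0,"ty":0,"tz":0,"turn":3.7},{"grip":1,"tx":0,"ty":0,"tz":0,"turn":4.8},{"grip":1,"tx":0,"ty":0,"tz":0,"turn":5.9},{"grip":1,"tx":0,"ty":0,"tz":0,"turn":7},{"grip":1,"tx":0,"ty":0,"tz":0,"turn":8},{"grip":1,"tx":0,"ty":0,"tz":0,"turn":8.3},{"grip":1,"tx":0,"ty":0,"tz":0,"turn":8.3},{"grip":1,"tx":0,"ty":0,"tz":0,"turn":8.3}]'; python3 st.py;python3 - <<'E'
from h import *
c=manip.camera("wrist"); save(c,"pics/w4.png")
E
```

```text
clock: 4.82
eef_pos: [533.6, 64.3, 31.4]
eef_rot: [1.811, 1.571, 0.357]
wrist_force: [0.9, 0.8, 0.1]
finger_gap: 93.9
4.8167 [533.6  64.3  31.4] jaw yaw -83.3 j6 1.51 F [0.9 0.8 0.1]
ty 0.0 tz 0.06
```

View pics/w4.png

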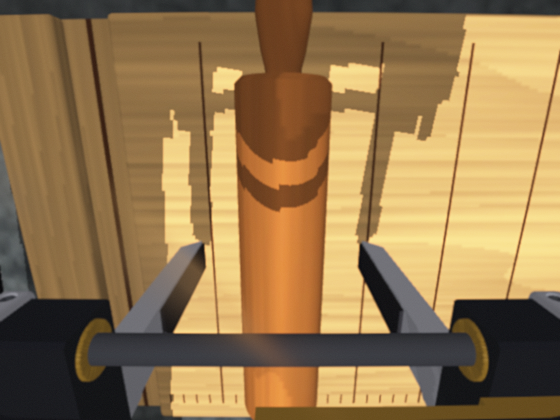

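The wrist view, now square to the groove, shows the pin's axis from (284,78) to (283,400) between symmetric measuring lines, so it looks parallel. A numeric check in the same camera:

Run:
```python
from skew import *
c=manip.camera("wrist")
for (a,b,z) in [((200,45),(222,402),20),((382,45),(356,402),20),((91,25),(135,290),10)]:
    p,q=on(c,*a,z),on(c,*b,z); d=p-q; print("line yaw",np.arctan2(d[1],d[0]).round(4),q+d/d[0]*(533-q[0]))
m=edges(c); L=[];Rr=[]
for v in range(95,310,4):
    u=np.where(m[v])[0]; u=u[(u>225)&(u<340)]; L.append((u[0],v)); Rr.append((u[-1],v))
n1,_=plane(c,L); n2,_=plane(c,Rr); a=np.cross(n1,n2); a*=np.sign(a[0]); print("pin yaw",np.arctan2(a[1],a[0]),L[::20],Rr[::20])
e=(np.array(L)+np.array(Rr))/2; P=np.array([on(c,u,v,44) for u,v in e]); print(np.polyfit(P[:,0],P[:,1],1), np.polyval(np.polyfit(P[:,0],P[:,1],1),533))
```

```text
line yaw 0.1145 [533.         110.14517571]
line yaw 0.1275 [533.           7.91364669]
line yaw 0.1415 [533.         171.54023831]
pin yaw 0.11182495262512228 [(np.int64(226), 95), (np.int64(237), 175), (np.int64(239), 255)] [(np.int64(339), 95), (np.int64(328), 175), (np.int64(324), 255)]
[0.11072016 5.69806274] 64.71191050245922
```

Skew is within about 0.01 rad and there is roughly 108–110 mm left to go. Now I roll it left with the right fingertip, at about 70 mm/s.

```bash
python3 -m jog '[{"grip":1,"tx":0,"ty":0,"tz":-0.2,"turn":0},{"grip":1,"tx":0,"ty":0,"tz":-0.4,"turn":0},{"grip":1,"tx":0,"ty":0,"tz":-0.55,"turn":0},{"grip":1,"tx":0,"ty":0,"tz":-0.7,"turn":0},{"grip":1,"tx":0,"ty":0,"tz":-0.85,"turn":0},{"grip":1,"tx":0,"ty":0,"tz":-1.0,"turn":0},{"grip":1,"tx":0,"ty":0,"tz":-1.15,"turn":0},{"grip":1,"tx":0,"ty":0,"tz":-1.3,"turn":0},{"grip":1,"tx":0,"ty":0,"tz":-1.45,"turn":0},{"grip":1,"tx":0,"ty":0,"tz":-1.6,"turn":0},{"grip":1,"tx":0,"ty":0,"tz":-1.75,"turn":0},{"grip":1,"tx":0,"ty":0,"tz":-1.75,"turn":0}]'; python3 st.py;python3 look.py l5
```

```text
clock: 5.92
eef_pos: [525.3, 134.9, 31.4]
eef_rot: [2.575, 1.571, 1.121]
wrist_force: [0.9, 0.9, -0.4]
finger_gap: 94.4
5.9167 [525.3 134.9  31.4] jaw yaw -83.3 j6 1.64 F [ 0.9  0.9 -0.4]
ty 0.0 tz 1.84
```

View pics/l5c.png

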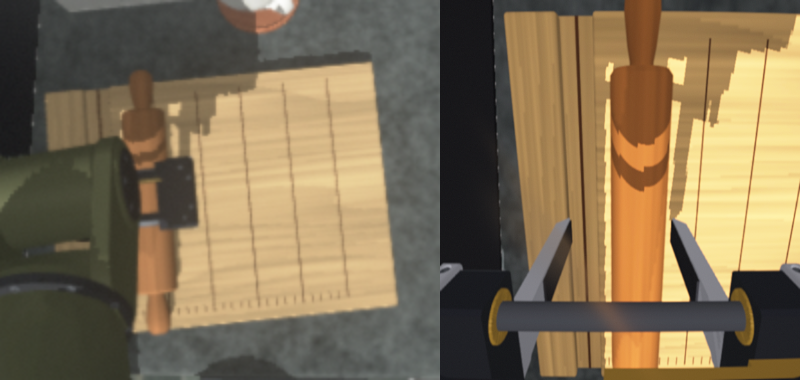

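The wrist view shows the pin still square, a little ahead of the right finger and just right of the groove. I'll check it numerically.

```bash
cat > wp.py <<'E'
from skew import *
c=manip.camera("wrist"); m=edges(c); L=[];Rr=[]
for v in range(100,310,4):
    u=np.where(m[v])[0]; u=u[(u>215)&(u<380)]; L.append((u[0],v)); Rr.append((u[-1],v))
n1,_=plane(c,L); n2,_=plane(c,Rr); a=np.cross(n1,n2); a*=np.sign(a[0]); print("pin yaw",np.arctan2(a[1],a[0]),L[::15],Rr[::15])
import sys
z=float(sys.argv[1]); e=(np.array(L)+np.array(Rr))/2; P=np.array([on(c,u,v,z) for u,v in e]); f=np.polyfit(P[:,0],P[:,1],1)
g=np.array([502.17,172.27]); n=np.array([-.1153,.9933]); x=520
print("slope",f[0],"across groove at x=520:",(np.array([x,np.polyval(f,x)])-g)@n, "TCP across",(manip.read_state()["eef_pos"][:2]-g)@n)
E
python3 wp.py 44
```

```text
pin yaw 0.11420035120868703 [(np.int64(256), 100), (np.int64(259), 160), (np.int64(260), 220), (np.int64(261), 280)] [(np.int64(357), 100), (np.int64(351), 160), (np.int64(347), 220), (np.int64(343), 280)]
slope 0.11041099921623916 across groove at x=520: -52.21447458940914 TCP across -40.88079123937203
```

```bash
python3 -m jog '[{"grip":1,"tx":0,"ty":0,"tz":-0.15,"turn":0},{"grip":1,"tx":0,"ty":0,"tz":-0.3,"turn":0},{"grip":1,"tx":0,"ty":0,"tz":-0.42,"turn":0},{"grip":1,"tx":0,"ty":0,"tz":-0.54,"turn":0},{"grip":1,"tx":0,"ty":0,"tz":-0.66,"turn":0},{"grip":1,"tx":0,"ty":0,"tz":-0.78,"turn":0},{"grip":1,"tx":0,"ty":0,"tz":-0.9,"turn":0},{"grip":1,"tx":0,"ty":0,"tz":-1.02,"turn":0},{"grip":1,"tx":0,"ty":0,"tz":-1.14,"turn":0},{"grip":1,"tx":0,"ty":0,"tz":-1.3,"turn":0},{"grip":1,"tx":0,"ty":0,"tz":-1.3,"turn":0},{"grip":1,"tx":0,"ty":0,"tz":-1.3,"turn":0}]'; python3 st.py;python3 look.py l6; python3 wp.py 39
```

```text
clock: 7.07
eef_pos: [519.3, 185.8, 31.4]
eef_rot: [-1.566, 1.571, -3.021]
wrist_force: [0.4, -0.0, 0.2]
finger_gap: 94.2
7.0667 [519.3 185.8  31.4] jaw yaw -83.3 j6 1.73 F [ 0.4 -0.   0.2]
ty 0.0 tz 3.12
pin yaw 0.11781743621521626 [(np.int64(257), 100), (np.int64(258), 160), (np.int64(260), 220), (np.int64(261), 280)] [(np.int64(353), 100), (np.int64(348), 160), (np.int64(345), 220), (np.int64(341), 280)]
slope 0.11772045282599262 across groove at x=520: -0.37520428369517894 TCP across 10.97863396254684
```

View pics/l6c.png

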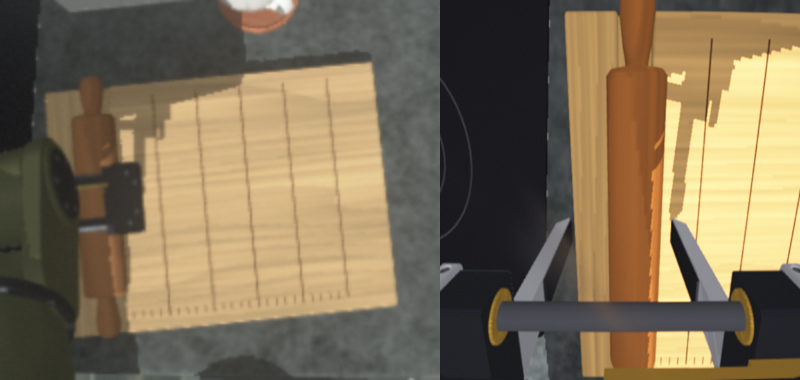

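Both views show the pin sitting in the groove, square, about −0.4 mm off its middle and clear of both fingers. I'll centre the fingers, go straight up, swing clear and check again.

```bash
python3 -m jog '[{"grip":1,"tx":0,"ty":0,"tz":0.25,"turn":0},{"grip":1,"tx":0,"ty":0,"tz":0.25,"turn":0},{"grip":1,"tx":-0.4,"ty":0,"tz":0.25,"turn":0},{"grip":1,"tx":-1.2,"ty":0,"tz":0.25,"turn":0},{"grip":1,"tx":-2.2,"ty":0,"tz":0.25,"turn":0},{"grip":1,"tx":-3.2,"ty":0,"tz":0.25,"turn":0},{"grip":1,"tx":-4.2,"ty":0,"tz":0.25,"turn":0},{"grip":1,"tx":-4.2,"ty":0,"tz":-0.75,"turn":0},{"grip":1,"tx":-4.2,"ty":0,"tz":-1.75,"turn":0},{"grip":1,"tx":-4.2,"ty":0,"tz":-2.75,"turn":0},{"grip":1,"tx":-4.2,"ty":0,"tz":-3.75,"turn":0},{"grip":1,"tx":-4.2,"ty":0,"tz":-4.75,"turn":0}]' && python3 -m jog '[{"grip":1,"tx":0,"ty":0,"tz":-1,"turn":0},{"grip":1,"tx":0,"ty":0,"tz":-2,"turn":0},{"grip":1,"tx":0,"ty":0,"tz":-3,"turn":0},{"grip":1,"tx":0,"ty":0,"tz":-3,"turn":0},{"grip":1,"tx":0,"ty":0,"tz":-3,"turn":0}]'
python3 - <<'E'
from h import *
P=[]
c=manip.camera("top"); save(c,"pics/top9.png")
p,pd,sz=pinpose(c,z=39); g,_=groove(np.load("top0.npy",allow_pickle=True).item()); g=np.array([502.17,172.27]);gd=np.array([.9933,.1153]);n=np.array([-.1153,.9933])
print(p,np.arctan2(pd[1],pd[0]),sz,"across",(p-g)@n,"along vs mid",(p-np.array([517.5,172.4]))@gd)
E
```

```text
clock: 8.22
eef_pos: [497.1, 375.6, 199.6]
eef_rot: [1.972, 1.571, 0.516]
wrist_force: [1.1, -0.1, -0.7]
finger_gap: 94.1
clock: 8.63
eef_pos: [482.9, 494.4, 198.2]
eef_rot: [-0.91, 1.569, -2.363]
wrist_force: [0.6, 0.2, 0.6]
finger_gap: 94.2
[520.74560547 174.98216248] 0.11238624 (288.4981689453125, 48.90245056152344) across 0.5522236764526282 along vs mid 3.5215832455444325
```

View pics/top9.png

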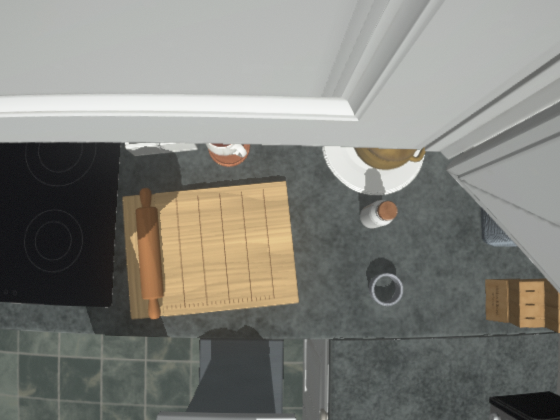

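The final top view shows the pin in the groove from (146,190) to (154,318). The mug, shaker and cutter are at the same pixels as before, and the arm is clear.

```bash
python3 -c "
from cell import manip
print(manip.sign_off())"
```

```text
the job is handed in; nothing more can be done
None
```

The rolling pin is in the rest groove and the job is handed in; the run took about 9 s of robot time, and sign-off reports no verdict.

**What I did:** I set the open fingers either side of the pin and twisted the wrist to square it, correcting a skew of about 0.12 rad. Then I rolled it about 110 mm to the left with the right fingertip until it dropped into the groove. I backed the fingers off, raised them and moved the arm clear. I pushed with the inside of the fingertip while the other finger stood ahead of the pin. It was never gripped or lifted.

**Last checks (top camera, arm clear):**
- **Position:** the pin is 0.6 mm off the groove's middle and about 4 mm from the middle of the board's width.
- **Direction:** its yaw is 0.112 rad against 0.116 rad for the groove.
- **Other items:** the shaker, cutter and mug look unmoved in the before and after pictures; I did not re-measure them.
- **Not measured directly:** I did not measure the pin's height or how far it turned. That it is seated in the groove comes from its position and the pictures. The roll (about 4.6 rad) is inferred from the distance travelled.

**Disagreements:** the wrist camera put the groove line about 4 mm further right than the top camera did. Its yaw readings for the board lines ranged from 0.115 to 0.142 rad. One tangent-plane fit gave the pin a tilt of 0.057, which I put down to calibration error.

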